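# Power up the site battery unit for the charger

## Task

Power up the battery unit in the truck bed so that the battery charger plugged into it comes on: press the big main switch on, then push the round reset button of its earth-fault breaker fully in and let it come out again, and last press on the switch of the socket that the charger sits in. A switch is on when its far half, the one towards the sockets, is pressed down flat. Leave the other two sockets off and the small square test button alone, and shift nothing that stands on or around the unit; nothing needs gripping.

Things in the scene. Friction and masses are not known exactly. Their poses are not given: they have to be found in the camera images.
- unit: Battery power unit: grey box, 340 (x) by 420 mm (y; 500 over its end bars), top face 150 mm up, fixed. Origin: centre of the underside; x away from its front edge (and the robot), y left, z up. Plates on top in two rows of three, 125 mm apart in y, order varies. Front row (x -110): main switch, breaker, blank. Back row: three sockets (x about 119), each with its rocker before it (pivot x 1).
- main_switch_pad (a point): Main switch: the biggest rocker, black, 64 mm long (front to back) by 44 wide, in the front row. Point on the upper face of its far half, 24 mm of 32 from the pivot line to the far end; moves with it. Off, that half rises at 0.35 rad; press it down flat from above: the point sinks 9 mm. Flat half: 18 mm above the unit top, 8 above its frame.
- main_switch (a joint): Main switch. Hinge, rad: 0 off (near half flat, far half up), 0.35 on (far half flat). Stiff: moves under about 6 N at the far end and stays where it is left, so press it fully over.
- reset_top (a point): Earth-fault breaker: grey block 74 by 104 mm, 14 thick, in the front row, with two white push buttons. This point: centre of the top of the reset button, the larger, round one, 28 mm across, 10 mm proud of its black collar (44 mm across) and 40 mm above the unit top.
- reset (a joint): Reset button, m: 0 out, 0.006 fully in (about 5 N); it springs back out when let go.
- test_top (a point): Centre of the top of the test button, the small square one, 12 mm wide, 8 mm proud of the block, 56 mm to the right (-y of the unit) of the reset button and 14 mm lower. Not to be pressed.
- test (a joint): Test button, m: 0 out, 0.004 fully in (about 4 N).
- charger_top (a point): Black battery charger (64 by 86 mm) with a pack on it, plugged straight into one of the three sockets and fixed there; its top is 66 mm above the unit's top face. Point: centre of its top. Its switch is the rocker straight in front of it, pivot 114 mm towards the unit's front edge.
- sw_a_pad (a point): Switch of the charger's socket: black rocker, 44 mm long (front to back) by 28 wide, in front of the charger. Point on the upper face of its far half, 16.5 mm of 22 from the pivot line to the far end; moves with it. Off, that half rises at 0.35 rad; press it down flat from above: the point sinks 6 mm. Flat half: 18 mm above the unit top, 8 above its frame.
- sw_a (a joint): Switch of the charger's socket. Hinge, rad: 0 off (near half flat, far half up), 0.35 on (far half flat). Stiff: moves under about 4.5 N at the far end and stays where it is left, so press it fully over.
- sw_b_pad (a point): Switch of another socket, one with a closed round cover, the same kind of rocker, same point on it. Leave it off.
- sw_b (a joint): That switch: 0 off, 0.35 on.
- sw_c_pad (a point): Switch of the third socket, also with a closed round cover, the same kind of rocker, same point on it. Leave it off.
- sw_c (a joint): That switch: 0 off, 0.35 on.
- tape_measure: Loose tape measure, 66 by 58 by 34 mm high, lying on the blank plate in the unit's front row. Origin: centre of its underside.
- spare_pack: Loose battery pack, 115 by 75 by 56 mm high, on the bed to the left of the unit. Origin: centre of its underside.
- screw_box: Cardboard box of screws, 120 by 75 by 55 mm high, on the bed to the right of the unit. Origin: centre of its underside.
- spray_can: Marking spray can, 62 mm across, 150 mm high, standing to the right of the unit. Origin: centre of its underside.
- flask: Steel flask, 72 mm across, 145 mm high, standing in front of the unit, to the right. Origin: centre of its underside.
- drill: Cordless drill lying on its side, to the left of the unit, about 225 by 200 by 65 mm high. Origin: on the bed, under its motor.
- wheel_chock: Rubber wheel chock, 120 by 80 by 80 mm high, on the bed in front of the unit to the left. Origin: centre of its underside.

How it is judged:
By the outcome, as a careful person would: the job done as asked, in the order asked, and still so for the second after the job is handed in, with the robot touching nothing.
It also fails if it takes over 48 s, if anything falls off the work surface, if the arm or the gripper's body presses on something with over 40 N, if the wrist force passes 120 N, or if a joint passes its speed limit or range.

## Robot

A 6-joint arm with a two-finger parallel gripper is mounted at the origin on the work surface. World frame = base frame: x ahead of the robot, y to its left, z up, the work surface at z = 0. Lengths are in mm, angles in rad, forces in N, time in s.
With the tool pointing down it reaches from about 400 to 925 mm from the base axis. Payload 12.5 kg.
Tool frame: the origin (TCP) lies midway between the tips of the shut fingers; the grasp point (between the pads) lies 19 mm behind it; z points along the fingers, y is the direction in which the jaws open and shut (so a half turn about z gives the same grasp; the last joint's range is limited). The gripper opens to 95 mm and grips with 3 to 60 N. Pads are 20 mm wide; open, the fingers measure 119 mm over their backs; the gripper's body (75 mm by 180 mm) begins 59 mm behind the grasp point.
Start: joints at [-0.106, 0.491, 1.559, -0, 1.092, -0.106], TCP at [625.017, 0.021, 214.661] pointing down, gripper open.
Joint ranges: [-3.1, 3.1], [-0.84, 2.19], [0.05, 2.79], [-1.13, 4.28], [0.06, 2.93], [-2.69, 2.69]. Speed limits (rad/s): [2.22, 2.22, 2.79, 3.14, 3.14, 3.14].

## Interface

Orientations are given as [roll, pitch, yaw] about the fixed x, y, z axes, in that order (R = Rz(yaw) Ry(pitch) Rx(roll)).
In Python, from cell import env gives the robot as it stands.
- The arm moves only by the tool servo_tool, never from a script. Its argument "plan" is a list of rows, each a list of 7 numbers: the shift along the tool's x, y, z in m, then the turn, a rotation vector about the tool's x, y, z in degrees, then the opening in per cent of the stroke, from 0 (shut) to 100 (fully open). In form: [[dx, dy, dz, wx, wy, wz, jaw], ...]. A call has 1 to 8 rows; each row shifts and turns the pose as measured when the row begins, along the tool's axes as they then stand; what a row does not reach is not made up. A row lasts 1/12 s, in which the tool goes at most 41.7 mm and 7.16 degrees, less where a joint would pass 70% of its speed; a pose out of reach is approached as far as the arm can. A call is refused whole if a number of a shift passes 0.0417 or a number of a turn 7.16, either way. A call with a gripper value outside its range is refused whole. The fingers move at their own pace and stop on an object; the grip force is fixed at half the most. Time passes only in rows, so rows that do not move let the fingers close. It gives the time, the measured TCP pose, the force and the opening at its end, in the units of the state.
- env.state(): the state, without advancing time (a new reading comes with each control period).
- env.read_camera(name): name is "scene" or "side" or "wrist"; returns a dict with "img" (420x560x3 uint8, blue, green, red), "intrinsics" (3x3 intrinsics, pixels), "k1" (the pictures are not rectified: a ray, as slopes to the right and down, at radius r is drawn at 1 + k1 r^2 times it, then the intrinsics apply), "R" (3x3) and "t" (3): a world point X has camera coordinates R X + t. Camera axes: x right, y down, z forward; pixel columns grow to the right and rows downward; lengths in mm; the calibration is good to about 2 mm. A picture is of the moment at which its call begins. There is no depth.
- env.job_done(): hands the job in, once; it reports no verdict.
The state is a dict: "t": time; "joints": joint angles; "qvel": joint speeds; "tau": joint torques, N m; "eef_pos": TCP position; "tcp_rot": TCP orientation; "ft_force": force on the tool from outside, world axes, zero at the start; "moment": the same for the moment, N m; "opening": opening from 0.0 (shut) to 1.0 (fully open).
Only numpy, scipy, OpenCV 4.12 (cv2) and the standard library are available. Lean on these libraries where they do the work, as an engineer would, in place of code of your own. Each camera call takes 0.05 s, during which the arm holds its last target. There are 200 camera calls.

## Working session

There is one attempt and no reset: what is moved stays moved. The work goes in short steps, Python scripts to look and compute and a tool call to move; the robot and the scene stay as the last step left them, time stands still between calls to the robot, and variables do not carry over. Pictures are saved under pics/ and viewed, about 8 in all and at most 12, crops included, and the job is handed in when it is done.

Besides the shell and the picture viewer there is one more tool, called as name(argument=value, ...), one argument or row to a line, values as JSON. servo_tool: Moves the arm, as the interface text tells. Its arguments: {"type":"object","properties":{"plan":{"type":"array","items":{"type":"array","items":{"type":"number"}}}},"required":["plan"]}

```bash
mkdir -p pics; ls; cat > h.py <<'E'
import numpy as np, cv2
from cell import env
def ray(c,u,v):
    K=np.array(c["intrinsics"]);k=c["k1"]
    d=np.array([(u-K[0,2])/K[0,0],(v-K[1,2])/K[1,1]]);s=d.copy()
    for _ in range(30): s=d/(1+k*(s@s))
    R=np.array(c["R"]);t=np.array(c["t"]).ravel()
    return -R.T@t, R.T@np.array([s[0],s[1],1])
def onz(c,u,v,z):
    o,d=ray(c,u,v); return o+d*(z-o[2])/d[2]
def proj(c,X):
    K=np.array(c["intrinsics"]);p=np.array(c["R"])@np.array(X,float)+np.array(c["t"]).ravel()
    s=p[:2]/p[2]; s=s*(1+c["k1"]*(s@s)); return K[:2,:2]@s+K[:2,2]
E
python3 - <<'E'
from h import *
for n in("scene","side","wrist"):
    c=env.read_camera(n); cv2.imwrite(f"pics/{n}0.png",c["img"]); np.save(f"pics/{n}0.npy",c,allow_pickle=True)
    print(n,ray(c,280,210),c["k1"],c["intrinsics"][0][0])
print(env.state())
E
```

```text
pics
scene (array([1474.42249628,  154.20638952,  895.66500764]), array([-0.7933392 , -0.06677959, -0.6051461 ])) -0.13022495015748936 503.5611463306521
side (array([  73.7132205 , -567.60691635, 1016.00997088]), array([ 0.3852295 ,  0.55397967, -0.73806338])) -0.08403752656748467 392.7153464347845
wrist (array([624.09512796,  70.09379964, 384.62073206]), array([ 3.73856051e-04, -2.49946446e-01, -9.68272426e-01])) -0.043501178272727405 305.0166270447174
{'t': 0.15, 'joints': array([-1.05579159e-01,  4.91354605e-01,  1.55930603e+00, -2.71342033e-05,
        1.09165751e+00, -1.05595347e-01]), 'qvel': array([ 0.00042041, -0.00138613, -0.00181486, -0.00164505,  0.00043285,
        0.00063679]), 'tau': array([ 3.16444048e-04, -6.12899423e+01, -2.58276522e+01,  6.91918633e-02,
        4.73701756e-02, -5.07232733e-05]), 'eef_pos': array([6.24834491e+02, 4.67055645e-02, 2.14238471e+02]), 'tcp_rot': array([-3.14086867e+00, -5.25305451e-05,  1.57082501e+00]), 'ft_force': array([ 0.26998989,  0.12731889, -0.5599762 ]), 'moment': array([-0.02108991, -0.01558529, -0.00512208]), 'opening': 1.0038574512401266}
```

View pics/scene0.png

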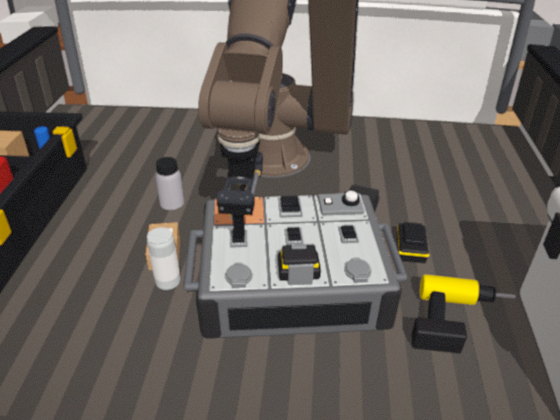

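View pics/wrist0.png

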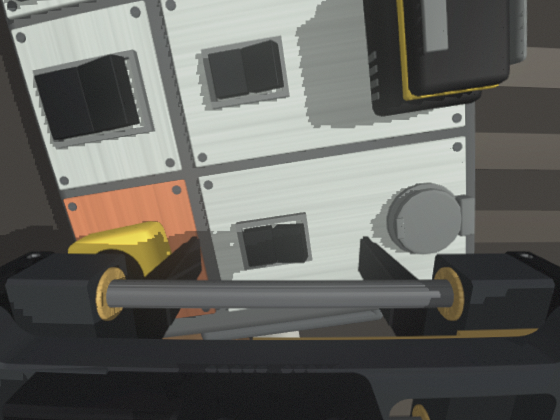

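View pics/side0.png

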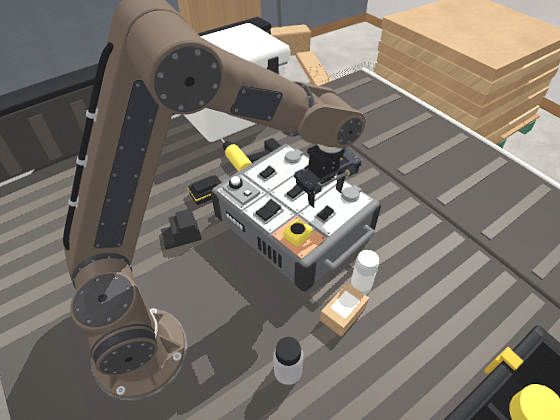

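Pixel positions in each view:
- **Wrist** (up is +y, right is +x): main switch frame centre about (95,98); charger's rocker frame centre about (244,72), in line with the charger at the upper right; an uninvolved rocker at (275,243).
- **Scene and side:** the breaker is left of the main switch. Its reset button is at (351,198) in scene and (236,182) in side. The tape lies on the orange plate to the right.

```bash
python3 - <<'E'
from h import *
L=lambda n:np.load(f"pics/{n}0.npy",allow_pickle=True).item()
w,s,d=L("wrist"),L("scene"),L("side")
for nm,z,ps in [("main frame",160,[(35,78),(135,50),(155,132),(52,147)]),("swA frame",160,[(198,52),(282,36),(290,93),(207,109)]),("swOther",160,[(220,225),(308,213),(312,262),(232,268)]),
 ("seam cols",150,[(190,180),(475,128)]),("seam rows",150,[(160,0),(210,310)]),("mainscrews",152,[(21,37),(135,12),(170,163),(64,181)])]:
    P=np.array([onz(w,*p,z) for p in ps]); print(nm,P[:,:2].round(1).tolist(),"mean",P.mean(0).round(1))
for nm,c in(("scene",s),("side",d)):
    im=c["img"]; u,v=((351,198) if nm=="scene" else (236,182))
    r=im[v-18:v+18,u-28:u+28]; m=(r.min(2)>200).astype(np.uint8)
    n,l,st,ce=cv2.connectedComponentsWithStats(m)
    for i in range(1,n):
        if st[i,4]>8: print(nm,ce[i]+[u-28,v-18],st[i],onz(c,*(ce[i]+[u-28,v-18]),188).round(1))
    cv2.imwrite(f"pics/r_{nm}.png",cv2.resize(im[v-30:v+30,u-45:u+45],None,fx=4,fy=4,interpolation=2))
a=cv2.imread("pics/r_scene.png");b=cv2.imread("pics/r_side.png");cv2.imwrite("pics/r.png",np.hstack([a,b]))
E
```

```text
main frame [[450.6, 108.7], [525.2, 124.9], [534.2, 70.1], [455.1, 60.4]] mean [491.3  91.  160. ]
swA frame [[568.5, 122.9], [625.5, 132.5], [631.1, 96.1], [572.7, 85.6]] mean [599.5 109.3 160. ]
swOther [[577.9, 0.1], [645.5, 9.8], [649.7, -30.7], [585.7, -36.0]] mean [614.7 -14.2 160. ]
seam cols [[554.2, 33.6], [771.8, 73.7]] mean [663.   53.7 150. ]
seam rows [[541.4, 159.2], [562.9, -81.0]] mean [552.1  39.1 150. ]
mainscrews [[438.3, 138.3], [524.0, 151.4], [540.3, 47.0], [454.2, 33.6]] mean [489.2  92.6 152. ]
scene [351.47142857 195.22857143] [24 11 10  9 70] [470.7 243.5 188. ]
scene [327.77777778 199.61111111] [ 3 18  5  4 18] [494.6 186.3 188. ]
side [255.63425926 173.47685185] [ 37   0  19  24 216] [533.6 224.7 188. ]
side [253.72368421 187.46052632] [32 11 24 25 76] [494.9 175.5 188. ]
side [235.03703704 179.24074074] [23 12  9  7 54] [467.8 239.9 188. ]
side [219.6 189.2] [10 23  4  6 10] [407.4 229.6 188. ]
side [247.         191.44444444] [36 26  7  4 18] [469.3 172.9 188. ]
```

View pics/r.png

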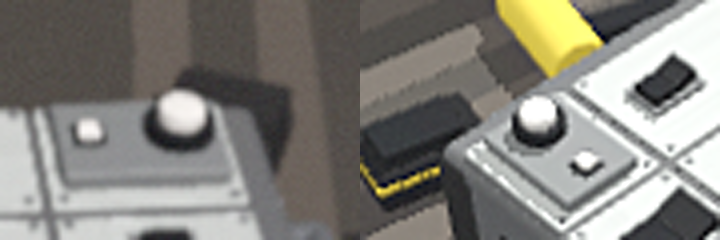

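The crops agree: the reset button is the white dome with the black collar, and the test button is small and square to its right. Unit yaw is about 0.155 rad. The main pad comes out near (515,95), reset near (469,242) and the sw_a pad near (616,112). I'll shut the fingers, move above the main switch and align.

servo_tool(
  plan=[
    [0,0,0,0,0,0,0],
    [0.024,-0.028,0,0,0,0,0],
    [0.024,-0.028,0,0,0,0,0],
    [0.024,-0.028,0,0,0,0,0],
    [0.023,-0.028,0,0,0,0,0],
    [0,0,0,0,0,-4.5,0],
    [0,0,0,0,0,-4.5,0],
    [0,0,0,0,0,0,0],
  ],
)

```text
t: 0.82
eef_pos: [506.6, 98.1, 212.1]
tcp_rot: [-3.138, -0.001, 1.732]
ft_force: [0.1, 0.4, 0.5]
opening: 0.497
```

servo_tool(
  plan=[
    [0,0,0,0,0,0,0],
    [0,0,0,0,0,0,0],
    [0,0,0,0,0,0,0],
    [0,0,0,0,0,0,0],
    [0,0,0,0,0,0,0],
    [0,0,0,0,0,0,0],
  ],
)

```text
t: 1.32
eef_pos: [507.6, 97.2, 211.7]
tcp_rot: [-3.138, -0.001, 1.721]
ft_force: [0.1, 0.1, -0.1]
opening: 0.075
```

```bash
python3 - <<'E'
from h import *
c=env.read_camera("wrist"); np.save("pics/wrist1.npy",c,allow_pickle=True)
im=c["img"].copy()
for X in [(515,95,168),(469,242,190),(616,112,168),(491,91,160),(599.5,109.3,160)]:
    p=proj(c,X);print(X,p.round(1));cv2.circle(im,tuple(int(a) for a in p.round()),2,(0,0,255),-1)
cv2.imwrite("pics/wrist1.png",im);print(env.state()["eef_pos"],env.state()["opening"])
E
```

```text
(515, 95, 168) [290.7 233.8]
(469, 242, 190) [252.1 -12.8]
(616, 112, 168) [428.  231.6]
(491, 91, 160) [258.6 230.8]
(599.5, 109.3, 160) [401.8 228.6]
[507.59734362  97.16781079 211.6916122 ] 0.03691541711487273
```

View pics/wrist1.png

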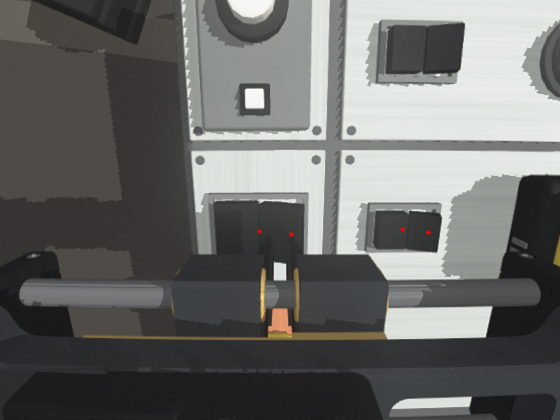

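Wrist view: the projected pivots and pads (red dots) land on the main rocker (259–291, 233) and the charger's rocker (402–428, 231). The reset button is at (250,5) at the top edge, where predicted. Now the descent on the main switch.

servo_tool(
  plan=[
    [-0.0035,0.0065,0.01,0,0,0,0],
    [0,0,0.015,0,0,0,0],
    [0,0,0,0,0,0,0],
    [0,0,0,0,0,0,0],
  ],
)

```text
t: 1.7
eef_pos: [516.2, 93.9, 184.8]
tcp_rot: [-3.139, -0.0, 1.72]
ft_force: [0.3, 0.4, 0.0]
opening: 0.002
```

servo_tool(
  plan=[
    [0,0,0.006,0,0,0,0],
    [0,0,0.004,0,0,0,0],
    [0,0,0.004,0,0,0,0],
    [0,0,0.003,0,0,0,0],
  ],
)

```text
t: 2.03
eef_pos: [520.2, 94.2, 169.6]
tcp_rot: [3.135, -0.0, 1.72]
ft_force: [-1.0, 1.5, 6.8]
opening: 0.005
```

servo_tool(
  plan=[
    [0,-0.004,0.001,0,0,0,0],
    [0,-0.001,0.002,0,0,0,0],
    [0,0,0.002,0,0,0,0],
  ],
)

```text
t: 2.28
eef_pos: [518.3, 93.8, 167.4]
tcp_rot: [3.126, 0.0, 1.72]
ft_force: [-13.7, -2.3, 35.0]
opening: 0.003
```

The force is 35 N with z at the flat height, so the rocker has bottomed. Lift, then fly to the reset button.

servo_tool(
  plan=[
    [0,0,-0.02,0,0,0,0],
    [0,0,-0.03,0,0,0,0],
    [0.038,-0.007,0,0,0,0,0],
    [0.038,-0.007,0,0,0,0,0],
    [0.038,-0.006,0,0,0,0,0],
    [0.038,-0.006,0,0,0,0,0],
    [0,0,0,0,0,0,0],
    [0,0,0,0,0,0,0],
  ],
)

```text
t: 2.95
eef_pos: [469.1, 245.3, 220.9]
tcp_rot: [3.12, -0.001, 1.715]
ft_force: [0.5, 0.6, 0.6]
opening: 0.003
```

```bash
python3 - <<'E'
from h import *
st=env.state();print(st["eef_pos"],st["tcp_rot"],st["ft_force"])
o=[]
for n,(u,v) in(("scene",(310,215)),("side",(260,195))):
    c=env.read_camera(n);o.append(cv2.resize(c["img"][v-70:v+70,u-95:u+95],None,fx=2.1,fy=2.1*1.9,interpolation=2)); 
    p=proj(c,(469,242,190)); print(n,p)
cv2.imwrite("pics/m2.png",np.hstack(o))
E
```

```text
[469.06689223 245.31996244 220.91724024] [ 3.11975203e+00 -7.87361135e-04  1.71547673e+00] [0.48504625 0.5817199  0.56872833]
scene [350.90670093 194.11796859]
side [234.97677647 178.22776053]
```

View pics/m2.png

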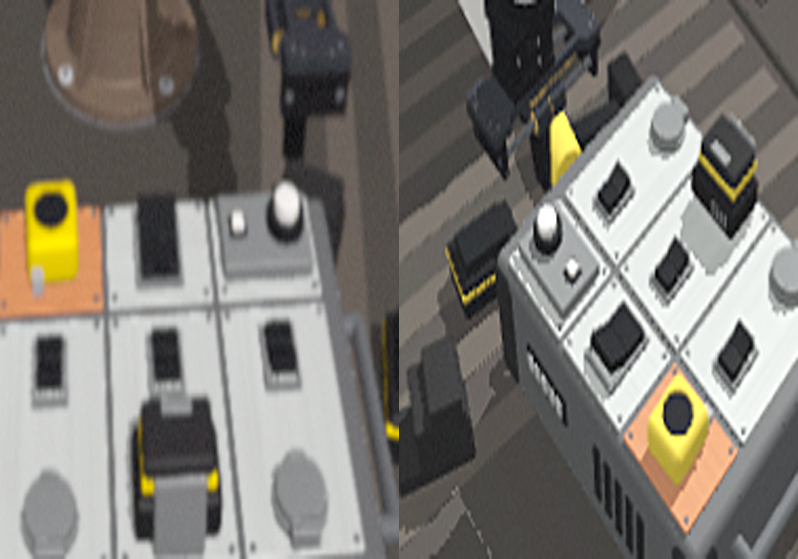

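The main rocker now lies flat on its far half in both views, and the tool hovers over the reset button. Straighten the tilt and descend.

servo_tool(
  plan=[
    [-0.003,-0.0005,0.01,1.2,0,0,0],
    [0,0,0.013,0,0,0,0],
    [0,0,0,0,0,0,0],
  ],
)

```text
t: 3.3
eef_pos: [470.9, 238.1, 196.4]
tcp_rot: [-3.14, -0.001, 1.71]
ft_force: [0.1, 0.0, -0.1]
opening: 0.007
```

servo_tool(
  plan=[
    [0.0035,-0.001,0.003,0,0,0,0],
    [0,0,0.003,0,0,0,0],
    [0,0,0.003,0,0,0,0],
    [0,0,0.002,0,0,0,0],
  ],
)

```text
t: 3.63
eef_pos: [470.6, 239.3, 184.5]
tcp_rot: [-3.138, -0.001, 1.705]
ft_force: [-3.5, 2.2, 3.7]
opening: 0.004
```

servo_tool(
  plan=[
    [0,-0.001,0.002,0,0,0,0],
    [0,0,0.002,0,0,0,0],
    [0,0,0.002,0,0,0,0],
  ],
)

```text
t: 3.88
eef_pos: [470.7, 239.4, 183.9]
tcp_rot: [3.139, -0.003, 1.706]
ft_force: [-9.2, -2.6, 25.5]
opening: 0.003
```

The button stopped at z 184 (6 mm in) with 25 N on it, so it is fully in. Release it and go to the charger's switch.

servo_tool(
  plan=[
    [0,0,-0.02,0,0,0,0],
    [0,0,-0.025,0,0,0,0],
    [-0.029,0.026,0,0,0,0,0],
    [-0.029,0.026,0,0,0,0,0],
    [-0.029,0.026,0,0,0,0,0],
    [-0.029,0.026,0,0,0,0,0],
    [-0.029,0.025,0,0,0,0,0],
    [0,0,0,0,0,0,0],
  ],
)

```text
t: 4.55
eef_pos: [623.6, 108.2, 234.7]
tcp_rot: [3.132, -0.001, 1.713]
ft_force: [-0.5, 0.7, 0.2]
opening: 0.009
```

servo_tool(
  plan=[
    [0,0,0,0,0,0,0],
  ],
)

```text
t: 4.63
eef_pos: [624.4, 106.8, 234.2]
tcp_rot: [3.133, -0.001, 1.711]
ft_force: [0.3, 0.4, 0.9]
opening: 0.005
```

servo_tool(
  plan=[
    [0.006,-0.0065,0.015,0.5,0,0,0],
    [0,0,0.015,0,0,0,0],
    [0,0,0.012,0,0,0,0],
    [0,0,0,0,0,0,0],
    [0,0,0,0,0,0,0],
  ],
)

```text
t: 5.05
eef_pos: [615.3, 113.1, 191.1]
tcp_rot: [3.142, -0.0, 1.711]
ft_force: [-0.2, 1.3, 0.5]
opening: 0.008
```

```bash
python3 - <<'E'
from h import *
o=[]
for n,(u,v) in(("scene",(310,215)),("side",(270,195))):
    c=env.read_camera(n);o.append(cv2.resize(c["img"][v-70:v+70,u-70:u+70],None,fx=2.85,fy=2.85,interpolation=2)); 
cv2.imwrite("pics/m3.png",np.hstack(o))
E
```

```text
(no output)
```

View pics/m3.png

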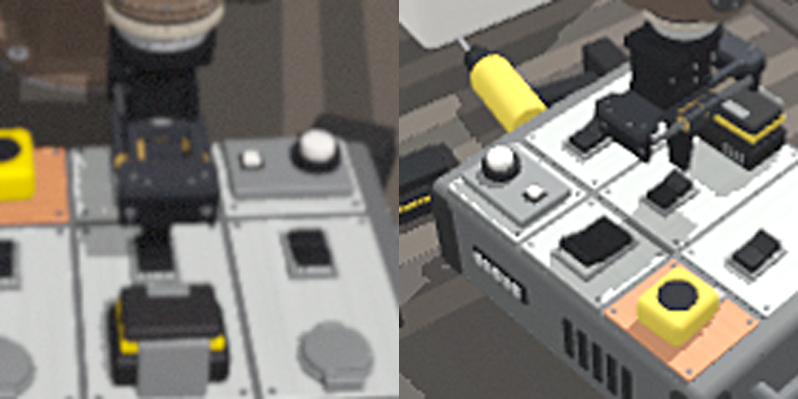

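The finger is over the far half of the charger's rocker, clear of the charger, and the reset button is out again. Press.

servo_tool(
  plan=[
    [0,0.001,0.008,0,0,0,0],
    [0,0,0.006,0,0,0,0],
    [0,0,0.004,0,0,0,0],
    [0,-0.001,0.003,0,0,0,0],
    [0,-0.001,0.002,0,0,0,0],
  ],
)

```text
t: 5.57
eef_pos: [617.6, 113.7, 171.0]
tcp_rot: [3.13, 0.001, 1.712]
ft_force: [3.5, 1.2, 7.7]
opening: 0.004
```

servo_tool(
  plan=[
    [0,-0.001,0.003,0,0,0,0],
    [0,-0.001,0.003,0,0,0,0],
    [0,0,0.002,0,0,0,0],
  ],
)

```text
t: 5.82
eef_pos: [619.0, 113.8, 167.6]
tcp_rot: [3.118, 0.001, 1.712]
ft_force: [-14.8, -1.7, 29.7]
opening: 0.001
```

servo_tool(
  plan=[
    [0,0,-0.015,0,0,0,0],
    [0,0,-0.03,0,0,0,0],
    [0,0,-0.04,0,0,0,0],
    [-0.03,-0.015,-0.02,0,0,0,0],
    [-0.03,-0.015,0,0,0,0,0],
    [-0.03,-0.015,0,0,0,0,0],
    [0,0,0,0,0,0,0],
    [0,0,0,0,0,0,0],
  ],
)

```text
t: 6.48
eef_pos: [582.9, 15.3, 276.3]
tcp_rot: [3.118, 0.002, 1.714]
ft_force: [0.9, 0.6, -0.0]
opening: 0.004
```

```bash
python3 - <<'E'
from h import *
c=env.read_camera("wrist");cv2.imwrite("pics/w4.png",c["img"])
c=env.read_camera("scene");cv2.imwrite("pics/s4.png",cv2.resize(c["img"][130:350,130:530],None,fx=2,fy=2,interpolation=2))
E
```

```text
(no output)
```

View pics/w4.png

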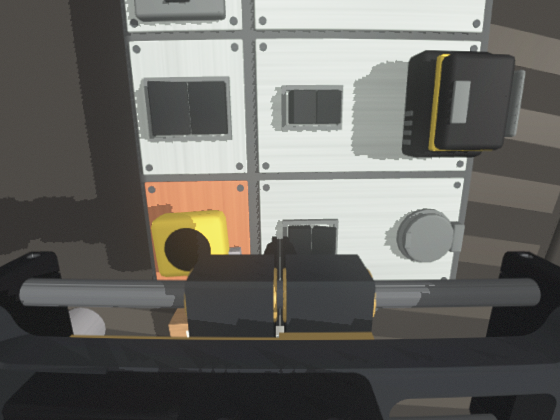

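View pics/s4.png

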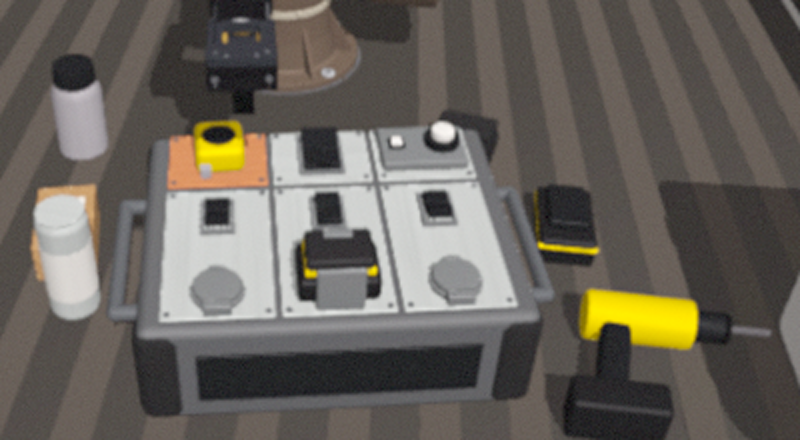

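```bash
python3 - <<'E'
from h import *
for n in("scene","side"):
    a=np.load(f"pics/{n}0.npy",allow_pickle=True).item()["img"];c=env.read_camera(n);b=c["img"]
    for nm,X in(("charger",(713,128,200)),("main far",(514.7,94.7,168)),("main near",(467,87.5,172)),("swA far",(616,112,168)),("swA near",(583,107,170)),("reset",(469,242,190)),("test",(477.5,186,176))):
        u,v=proj(c,X).round().astype(int);r=22 if nm=="charger" else 2
        A,B=[i[v-r:v+r+1,u-r:u+r+1].astype(int) for i in(a,b)]
        g=lambda I:int(((I[...,1]-np.maximum(I[...,0],I[...,2]))>25).sum())
        rd=lambda I:int(((I[...,2]-I[...,1])>60).sum())
        print(n,nm,(u,v),A.mean((0,1)).round(),B.mean((0,1)).round(),"green",g(A),g(B),"red",rd(A),rd(B))
c=env.read_camera("wrist");w=cv2.resize(c["img"][60:150,130:370],None,fx=3.3,fy=3.3,interpolation=2)
w=np.clip(w.astype(int)*2,0,255).astype(np.uint8)
c=env.read_camera("side");s=cv2.resize(c["img"][150:250,200:400],None,fx=3.96,fy=2.9,interpolation=2)
cv2.imwrite("pics/f5.png",np.vstack([w,np.clip(s[:,:w.shape[1]].astype(int)*1.6,0,255).astype(np.uint8)]))
E
```

```text
scene charger (np.int64(298), np.int64(256)) [108. 113. 114.] [107. 111. 112.] green 0 0 red 0 0
scene main far (np.int64(289), np.int64(209)) [53. 50. 50.] [42. 39. 40.] green 0 0 red 0 0
scene main near (np.int64(287), np.int64(196)) [56. 56. 59.] [47. 44. 46.] green 0 0 red 0 0
scene swA far (np.int64(293), np.int64(237)) [43. 40. 41.] [44. 41. 41.] green 0 0 red 0 0
scene swA near (np.int64(292), np.int64(227)) [122. 122. 121.] [82. 81. 81.] green 0 0 red 0 0
scene reset (np.int64(351), np.int64(194)) [235. 239. 242.] [235. 239. 242.] green 0 0 red 0 0
scene test (np.int64(327), np.int64(199)) [203. 205. 208.] [203. 205. 208.] green 0 0 red 0 0
side charger (np.int64(320), np.int64(165)) [80. 80. 80.] [84. 85. 86.] green 0 0 red 0 0
side main far (np.int64(275), np.int64(205)) [71. 69. 68.] [84. 81. 80.] green 0 0 red 0 0
side main near (np.int64(262), np.int64(213)) [65. 62. 61.] [60. 58. 57.] green 0 0 red 0 0
side swA far (np.int64(298), np.int64(188)) [61. 59. 58.] [87. 84. 82.] green 0 0 red 0 0
side swA near (np.int64(291), np.int64(193)) [63. 60. 59.] [60. 57. 56.] green 0 0 red 0 0
side reset (np.int64(235), np.int64(178)) [246. 247. 247.] [246. 247. 247.] green 0 0 red 0 0
side test (np.int64(247), np.int64(191)) [216. 217. 217.] [216. 217. 217.] green 0 0 red 0 0
```

View pics/f5.png

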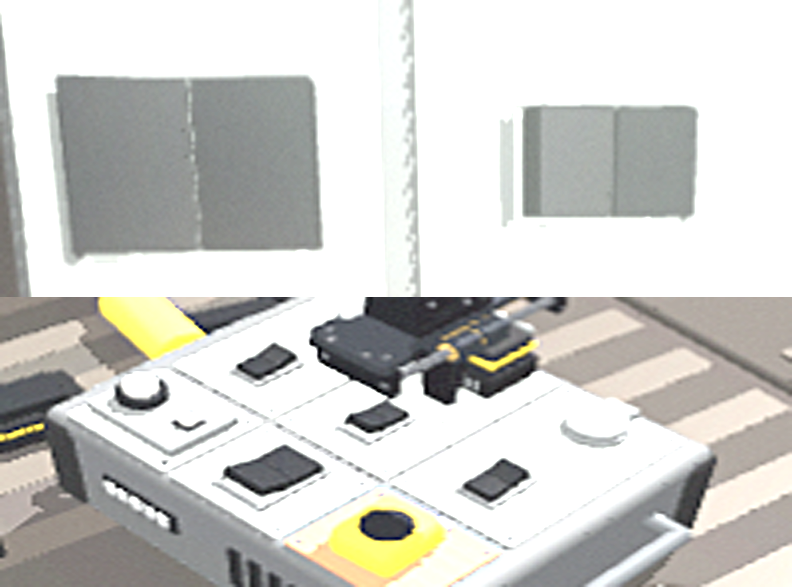

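Both rockers now tip the other way: the near end face of the charger's rocker is raised and visible, while the other two still lie far half up. Reset and test look the same as at the start. Handing in.

```bash
python3 -c "
from cell import env
print(env.job_done(), env.state()['t'], env.state()['ft_force'])"
```

```text
the job is handed in; nothing more can be done
the job is handed in; nothing more can be done
```

The three presses are done in the order asked, and I handed the job in at about 7 s on the robot's clock. I have no direct sign that the charger came on: I saw no lamp, and a colour check of the charger area in the scene and side views showed no change.

| Step | Stopped at z (mm) | Force (N) | Expected z (mm) |
|---|---|---|---|
| Main switch on | 167.4 | 35 | 168 (flat) |
| Reset button in, then released | 183.9 | 25 | 184 (fully in) |
| Charger's socket switch on | 167.6 | 30 | 168 (flat) |

- **Switches:** in the last pictures both pressed rockers lie with their far halves flat. The other two sockets' switches are still off.
- **Buttons:** the reset and test buttons look the same as in the first pictures, so the reset is out again.
- **Surroundings:** nothing in the scene looks shifted, and the arm was clear of everything when I handed in.
- **Not confirmed:** the final state reading did not come back, because the interface closed at hand-in.

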